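Lift the swinging dip bucket off its stand and put it in the drip tray

TASK

The small steel dip bucket with the wood chip samples hangs by its two side pins in the slots of the blue drip stand. Take it by its wooden grip, lift it straight up out of the slots without letting it swing over or catch and drag the stand, and set it down gently, standing upright on the floor of the grey drip tray with both chips still in it. Leave the stand and the other things on the bench where they are.

Things in the scene. Friction and masses are not known exactly. Their poses are not given: they have to be found in the camera images.
- bucket: Open steel bucket, outside 64 (x) x 84 (y) x 60 mm high, walls 3 mm, 0.15 to 0.31 kg. Origin: centre of its underside, z up; at the start it hangs level, underside 48 mm above the bench. A rigid handle stands over it: two upright straps at y = -40 and +40 mm, joined by a wooden grip bar.
- bucket_pivot (a point): Middle of the bucket's trunnion axis, 52 mm above its underside. Two 8 mm pins stick out from the bucket along +y and -y, to 64 mm either side of this point, each with an 18 mm brass head at 59 to 63 mm. While it hangs, the bucket swings freely about this axis.
- bucket_grip (a point): Centre of the bucket's wooden grip bar, 105 mm above the bucket's underside. The bar runs along the bucket's y, is 14 mm thick (x), 20 mm high and 76 mm long, so it is pinched from above across x; the bucket's rim lies 45 mm below this point.
- stand: Loose stand, 1.3 kg: plywood base 100 (x) x 156 (y) x 12 mm and two blue cheeks, 52 mm wide (x) and 8 mm thick, centred at y = -51 and +51 mm, tops 116 mm above the bench. Origin: centre of its underside, z up. The bucket hangs between them, axes parallel to the stand's, with 3 to 4 mm of play along y.
- stand_slots (a point): Middle of the line through the bottoms of the two slots (pin centres when hung), 100 mm above the bench. The slots are vertical, open at the top, 11 mm wide in x (wider at the mouth) and 20 mm deep: the pins are free after 20 mm of lift, and the bucket's underside passes over the cheeks after 70 mm.
- drip_tray: Grey drip tray fixed to the bench, outside 170 (x) x 150 (y) x 16 mm high, open at the top, walls 4 mm. Origin: centre of its underside, z up.
- drip_tray_in (a point): Centre of the tray's flat inner floor (4 mm above the bench).
- chip_0: Bark chip, about 14x26x9 mm, lying loose in the bucket; origin under its centre.
- chip_1: Bark chip, about 14x25x9 mm, lying loose in the bucket; origin under its centre.
- wax_tin: Bystander: round flat green-lidded tin, 68 mm across, 27 mm high; origin under its centre.
- sanding_block: Bystander: brown sanding block, 64x109x32 mm, lying flat; origin under its centre.
- wax_jar: Bystander: glass jar with a black lid, 84 mm across, 68 mm high; origin under its centre.

How it is judged (in metres and radians):
On the way:
1. the bucket is lifted until its pins are out of the slots (24 mm), upright, the stand not dragged along (z of bucket in the frame of stand above 0.072 m and angle between bucket's own z axis and vertical below 0.3 rad and distance of stand from where it was at the start of the episode below 0.02 m), for 0.1 s.
At the end, for the whole second after the job is handed in: The bucket stands upright (within 0.08 rad) and at rest on the floor of the drip tray (underside within 4 mm of the floor, centre within 70 mm of the tray's), both chips in it; the stand is upright and within 20 mm of where it was (z of bucket in the frame of drip_tray_in between -0.004 and 0.004 m and horizontal distance between bucket and drip_tray_in below 0.07 m and angle between bucket's own z axis and vertical below 0.08 rad and linear speed of bucket below 0.02 m/s and x of chip_0 in the frame of bucket between -0.034 and 0.034 m and y of chip_0 in the frame of bucket between -0.044 and 0.044 m and z of chip_0 in the frame of bucket between -0.005 and 0.06 m and x of chip_1 in the frame of bucket between -0.034 and 0.034 m and y of chip_1 in the frame of bucket between -0.044 and 0.044 m and z of chip_1 in the frame of bucket between -0.005 and 0.06 m and angle between stand's own z axis and vertical below 0.05 rad and distance of stand from where it was at the start of the episode below 0.02 m); the robot touches nothing.
It fails at once if the bucket swings or tips more than 0.4 rad (angle between bucket's own z axis and vertical above 0.4 rad).
It fails at once if the stand is dragged more than 30 mm or tipped more than 0.2 rad (distance of stand from where it was at the start of the episode above 0.03 m or angle between stand's own z axis and vertical above 0.2 rad).
It fails at once if the bucket is dropped into the tray (faster than 0.5 m/s within 15 mm of its floor) (horizontal distance between bucket and drip_tray_in below 0.09 m and z of bucket in the frame of drip_tray_in below 0.015 m and linear speed of bucket above 0.5 m/s).
It fails at once if the wax tin, the sanding block or the wax jar is moved more than 30 mm (distance of any of wax_tin, sanding_block, wax_jar from where it was at the start of the episode above 0.03 m).
It also fails if it takes over 48 s, if anything falls off the work surface, if the arm or the gripper's body presses on something with over 40 N, if the wrist force passes 120 N, or if a joint passes its speed limit or range.

ROBOT

A 6-joint arm with a two-finger parallel gripper is mounted at the origin on a cart in front of the work surface, level with it; the furniture and walls round the work are solid. World frame = base frame: x ahead of the robot, y to its left, z up, the work surface at z = 0. Lengths are in m, angles in degrees, forces in N, time in s.
With the tool pointing down it reaches from about 0.375 to 0.925 m from the base axis. Payload 5.7 kg.
Tool frame: the origin (TCP) lies midway between the tips of the shut fingers; the grasp point (between the pads) lies 19 mm behind it; z points along the fingers, y is the line along which they close (so a half turn about z gives the same grasp; the last joint's range is limited). The gripper opens to 88 mm and grips with 3 to 60 N. Pads are 20 mm wide; open, the fingers measure 115 mm over their backs; the gripper's body (75 mm by 178 mm) begins 61 mm behind the grasp point.
Start: joints at [61.816, 20.558, 86.54, -0, 72.909, -6.595], TCP at [0.221, 0.558, 0.223] pointing down, gripper open.
Joint ranges: [-170.27, 170.27], [-57.76, 135], [12.27, 136.19], [-55.21, 235.2], [11.17, 155.16], [-170.74, 170.74]. Speed limits (degrees/s): [136.94, 136.94, 180, 180, 180, 180].

INTERFACE

Orientations are given as a 3x3 rotation matrix whose columns are the frame's x, y, z axes.
In Python, from bench import env, read_camera, camera_model, close_job gives the robot as it stands (env), with the cameras as plain functions and the job as plain functions.
- The arm moves only by the tool creep_tool, called after "Call:" by a JSON object that holds its "name" and its "arguments". Schema: {"type":"object","properties":{"deltas":{"type":"array","items":{"type":"array","items":{"type":"array","items":{"type":"number"},"minItems":5,"maxItems":5},"minItems":1,"maxItems":5},"minItems":1,"maxItems":1},"force":{"type":"number"},"only":{"type":"string"},"quiet":{"type":"boolean"},"lines":{"type":"string"}},"required":["deltas"],"additionalProperties":false}. deltas is a list that holds a single list of rows (three levels of brackets), with 1 to 5 rows, each of 5 numbers: the finger opening in m, then dx, dy, dz in shares of the most that a row can go, 1 being 62.5 mm, then a turn about the tool's z in fractions of the full range, 1 being 120 degrees; each row shifts and turns the commanded pose from where the row before left it, along the tool's axes as they then stand; what a row does not reach is not made up. A row lasts 1/8 s, in which the tool goes at most 0.0625 m and 10.7 degrees, less where a joint would pass 70% of its speed; a pose out of reach is approached as far as the arm can. The fingers move at their own pace and stop on an object; force is the grip in N (left out, the last holds). Time passes only in rows, so rows that do not move let the fingers close. The tool returns the time, the measured TCP pose, the force, the opening and the grip force at its end. only (a regular expression) keeps the lines of the reply that match it, lines (a string "A,B") keeps lines A to B, and quiet returns only ok. A shift or turn number past 1, either way, is cut back to 1. Input that does not fit is refused with a message, and nothing moves.
- env.get_obs(): the state, without advancing time (a new reading comes with each control period).
- read_camera(name): name is "scene" or "top" or "wrist"; returns the picture (420x560x3 uint8, blue, green, red); there is no depth.
- camera_model(name): a dict with "mtx" (3x3 intrinsics, pixels), "k1" (the pictures are not rectified: a ray, as slopes to the right and down, at radius r is drawn at 1 + k1 r^2 times it, then the intrinsics apply), "rvec" (rotation vector, rad) and "tvec" (3), from world to camera coordinates, as OpenCV has them. Camera axes: x right, y down, z forward; pixel columns grow to the right and rows downward; lengths in m; the calibration is good to about 2 mm. A picture is of the moment at which its call begins: read the wrist's pose just before it. camera_model takes no time and is no camera call; for the wrist camera it gives the pose at the moment of the call.
- close_job(): hands the job in; it is judged then, once.
The state is a dict: "clock": time; "joint_positions": joint angles; "joint_velocities": joint speeds; "tau": joint torques, N m; "eef_pos": TCP position; "orientation": TCP orientation; "contact_force": force on the tool from outside, world axes, zero at the start; "moment": the same for the moment, N m; "width": finger opening in m; "grasp_force": force on a finger pad.
Only numpy, scipy, OpenCV 4.12 (cv2) and the standard library are available. Lean on these libraries where they do the work, as an engineer would, in place of code of your own. Each camera call takes 0.05 s, during which the arm holds its last target. There are 200 camera calls.

## Working session

There is one attempt and no reset: what is moved stays moved. The work goes in short steps, Python scripts to look and compute and a tool call to move; the robot and the scene stay as the last step left them, time stands still between calls to the robot, and variables do not carry over. Pictures are saved under pics/ and viewed, at most 10 in all, crops included, and the job is handed in when it is done.

```bash
ls; mkdir -p pics; python3 - <<'E'
from bench import env, read_camera, camera_model, close_job
import cv2,numpy as np
for n in("scene","top"):
    im=read_camera(n); cv2.imwrite(f"pics/{n}0.png",im)
    m=camera_model(n); R=cv2.Rodrigues(np.array(m["rvec"]))[0]; print(n,m["mtx"],m["k1"],-R.T@np.array(m["tvec"]).ravel(),R[2])
o=env.get_obs();print(o["eef_pos"],o["orientation"],o["clock"])
E
```

```text
bench.py
pics
scene [[525.05019623   0.         278.37670266]
 [  0.         525.05019623 207.54342232]
 [  0.           0.           1.        ]] -0.10615373221011111 [-0.06633526 -0.44857971  1.0587862 ] [ 0.52338562  0.35595724 -0.77418469]
top [[470.75564587   0.         285.23413498]
 [  0.         470.75564587 208.97189624]
 [  0.           0.           1.        ]] 0.006365854423295499 [ 0.39362074 -0.00743947  1.1691221 ] [ 0.19312393 -0.00195526 -0.98117242]
[0.220483   0.55733881 0.22189154] [[-9.29836003e-01  3.67973325e-01 -7.99748466e-04]
 [ 3.67974142e-01  9.29834831e-01 -1.48916307e-03]
 [ 1.95661694e-04 -1.67896419e-03 -9.99998571e-01]] 0.1
```

View pics/scene0.png

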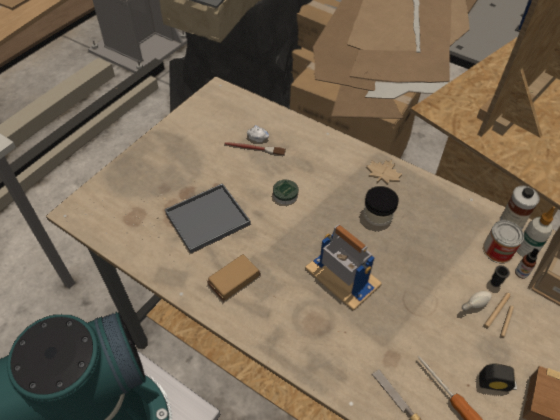

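View pics/top0.png

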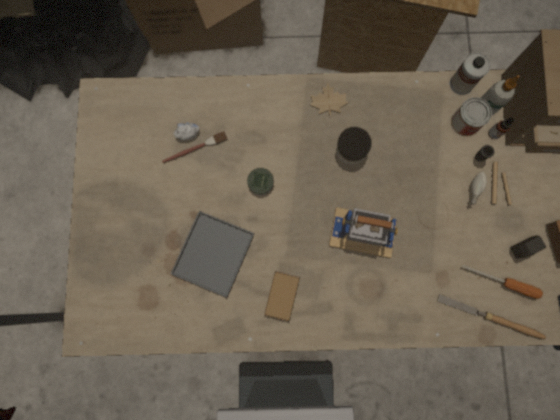

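The scene view shows the grip bar at about (350,238), the blue cheeks around it and the tray at (207,217). In the top view the bar is at about (374,221) and the tray at (213,254). Next I'll mask these and triangulate.

```bash
cat > h.py <<'E'
from bench import env, read_camera, camera_model, close_job
import cv2,numpy as np
def ray(m,px):
    K=np.array(m["mtx"]);k=m["k1"];R=cv2.Rodrigues(np.array(m["rvec"]))[0]
    p=cv2.undistortPoints(np.array(px,float).reshape(-1,1,2),K,np.array([k,0,0,0,0.])).reshape(-1,2)
    d=np.c_[p,np.ones(len(p))]@R; return -R.T@np.array(m["tvec"]).ravel(),d/np.linalg.norm(d,axis=1)[:,None]
def plane(m,px,z):
    c,d=ray(m,px); return c+d*((z-c[2])/d[:,2])[:,None]
def tri(obs):
    A=np.zeros((3,3));b=np.zeros(3);L=[]
    for m,p in obs:
        c,d=ray(m,[p]);P=np.eye(3)-np.outer(d[0],d[0]);A+=P;b+=P@c;L.append((P,c))
    x=np.linalg.solve(A,b); return x,[np.linalg.norm(P@(x-c)) for P,c in L]
def blobs(im,lo,hi,box,amin=15):
    x0,y0,x1,y1=box;h=cv2.cvtColor(im,cv2.COLOR_BGR2HSV)
    k=np.zeros(h.shape[:2],np.uint8);k[y0:y1,x0:x1]=cv2.inRange(h,lo,hi)[y0:y1,x0:x1]
    cs=cv2.findContours(k,cv2.RETR_EXTERNAL,cv2.CHAIN_APPROX_NONE)[0]
    return k,sorted([c for c in cs if cv2.contourArea(c)>amin],key=cv2.contourArea,reverse=True)
E
python3 - <<'E'
from h import *
S=cv2.imread("pics/scene0.png");T=cv2.imread("pics/top0.png")
a=cv2.resize(S[215:310,295:390],(400,400),interpolation=cv2.INTER_CUBIC);b=cv2.resize(T[195:270,325:400],(400,400),interpolation=cv2.INTER_CUBIC)
cv2.imwrite("pics/c1.png",np.hstack([a,b]))
h=cv2.cvtColor(S,cv2.COLOR_BGR2HSV);print(h[238,345:356:3],h[215,200:210:4],h[282,358:366:2]); h=cv2.cvtColor(T,cv2.COLOR_BGR2HSV);print(h[220:224,374],h[254,205:220:7],h[240,392:396])
E
```

```text
[[ 13 165  68]
 [ 13 158  95]
 [ 13 158 145]
 [ 12 157 146]] [[23 11 96]
 [20  8 96]
 [20  8 97]] [[106 187  49]
 [106 177  49]
 [108 170  48]
 [108 170  48]]
[[ 13 145 118]
 [ 13 141 121]
 [ 13 143 116]
 [ 13 141 110]] [[30  8 93]
 [24 13 98]
 [25 16 96]] [[114  30  85]
 [ 14  37 103]
 [ 19  70 113]
 [ 18  69 119]]
```

View pics/c1.png

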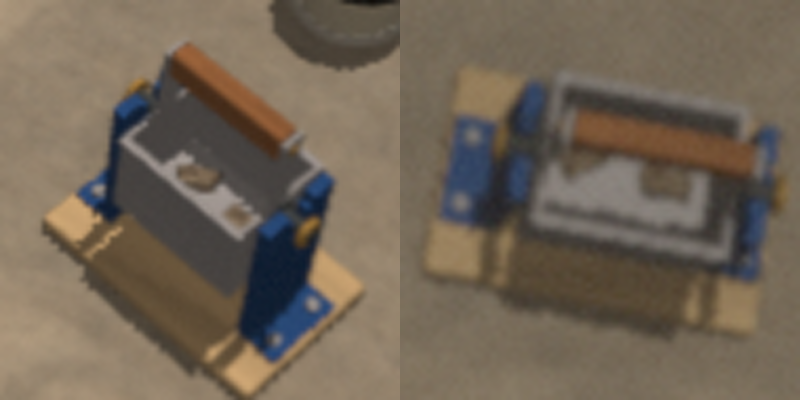

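The crop shows the bar hanging level over the bucket, with two chips visible inside. Brass heads are visible at the left and right ends.

```bash
python3 - <<'E'
from h import *
S=cv2.imread("pics/scene0.png");T=cv2.imread("pics/top0.png");ms=camera_model("scene");mt=camera_model("top")
def ends(c):
    (cx,cy),(w,h),a=cv2.minAreaRect(c);p=cv2.boxPoints(((cx,cy),(w,h),a))
    e=sorted([(p[i]+p[(i+1)%4])/2 for i in range(4)],key=lambda q:-np.linalg.norm(q-(cx,cy)))[:2]
    return sorted(e,key=lambda q:q[0]),(cx,cy),(w,h)
es,cs,ws=ends(blobs(S,(8,120,80),(18,255,255),(325,215,380,265))[1][0])
et,ct,wt=ends(blobs(T,(8,110,70),(18,255,255),(345,205,400,240))[1][0])
print(cs,ws,ct,wt)
for a,b in zip(es+[cs],et+[ct]):print(tri([(ms,a),(mt,b)]))
# tray: grey rim/floor
for n,im,m,bx in(("s",S,ms,(155,180,260,255)),("t",T,mt,(165,205,262,305))):
    k,c=blobs(im,(0,0,30),(180,32,135),bx);r=cv2.minAreaRect(c[0]);print(n,r)
    for z in(0.016,):
        P=plane(m,np.r_[cv2.boxPoints(r),[r[0]]],z)[:,:2];print(P,np.linalg.norm(P[0]-P[1]),np.linalg.norm(P[1]-P[2]))
    cv2.imwrite(f"pics/m{n}.png",k)
# stand base bits + tall obstacles
for n,im,m,px,z in(("jar s",S,ms,(381,201),.068),("jar t",T,mt,(354,144),.068),("block t",T,mt,(282,296),.032),("tin t",T,mt,(260,181),.027)):print(n,plane(m,[px],z))
E
```

```text
(349.9512023925781, 236.5609893798828) (32.4841423034668, 5.622255325317383) (374.09906005859375, 221.43023681640625) (33.24019241333008, 7.239165306091309)
(array([ 0.56863219, -0.16805281,  0.1595399 ]), [np.float64(0.001814510551648246), np.float64(0.0018145105516482506)])
(array([ 0.55459661, -0.23869336,  0.15708602]), [np.float64(0.0014462974331915686), np.float64(0.0014462974331915098)])
(array([ 0.56178596, -0.20358246,  0.15777172]), [np.float64(0.0017550114856238791), np.float64(0.001755011485623933)])
s ((207.80728149414062, 216.66583251953125), (49.937767028808594, 72.00817108154297), 65.224853515625)
[[0.46888258 0.26892612]
 [0.64710597 0.19411069]
 [0.55527468 0.0569135 ]
 [0.39267843 0.13232622]
 [0.51276524 0.16136829]] 0.19328974604868376 0.16509407545924099
t ((212.23277282714844, 253.45692443847656), (60.13834762573242, 69.19849395751953), 23.198591232299805)
[[0.4673441  0.27160839]
 [0.62345754 0.20745231]
 [0.56062736 0.07006475]
 [0.40764297 0.1371416 ]
 [0.51359704 0.17167342]] 0.168782131904158 0.15107273768614862
jar s [[ 0.76453066 -0.19050569  0.068     ]]
jar t [[ 0.7686009  -0.18164878  0.068     ]]
block t [[0.40701488 0.00272219 0.032     ]]
tin t [[0.69119399 0.05180072 0.027     ]]
```

The bar's triangulated length is about 72 mm and its height z≈0.158, near its 0.163 top. Its yaw is -11.2°. The tray measures 169x151 mm, centred near (0.514, 0.171). These match the given sizes, so I'll move above the grip.

Units first: shifts go in shares of 62.5 mm and turns go in shares of 120 degrees. So -0.0427 m is -0.6832, -0.0416 m is -0.6656.

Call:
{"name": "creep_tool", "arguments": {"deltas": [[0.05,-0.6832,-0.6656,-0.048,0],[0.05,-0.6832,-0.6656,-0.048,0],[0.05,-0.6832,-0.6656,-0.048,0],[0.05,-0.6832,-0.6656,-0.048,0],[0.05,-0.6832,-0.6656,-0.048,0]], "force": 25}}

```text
refused: deltas: the value is too long (schema: maxItems 1). Nothing was moved.
```

The error is about the shape of the input: a list holding one list of rows, three levels of brackets. Fixing that and sending the same move.

Call:
{"name": "creep_tool", "arguments": {"deltas": [[[0.05,-0.6832,-0.6656,-0.048,0],[0.05,-0.6832,-0.6656,-0.048,0],[0.05,-0.6832,-0.6656,-0.048,0],[0.05,-0.6832,-0.6656,-0.048,0],[0.05,-0.6832,-0.6656,-0.048,0]]], "force": 25}}

```text
clock: 0.72
eef_pos: [0.343, 0.2841, 0.2376]
orientation: [[-0.93, 0.368, -0.0], [0.368, 0.93, -0.0], [-0.0, -0.0, -1.0]]
contact_force: [1.7, -0.2, -0.3]
width: 0.0502
grasp_force: 0.0
```

Converted, -0.0427 m is -0.6832, -0.0416 m is -0.6656.

Call:
{"name": "creep_tool", "arguments": {"deltas": [[[0.05,-0.6832,-0.6656,-0.048,0],[0.05,-0.6832,-0.6656,-0.048,0],[0.05,-0.6832,-0.6656,-0.048,0],[0.05,-0.6832,-0.6656,-0.048,0],[0.05,-0.6832,-0.6656,-0.048,0]]]}}

```text
clock: 1.35
eef_pos: [0.465, 0.012, 0.2527]
orientation: [[-0.93, 0.368, -0.0], [0.368, 0.93, 0.0], [0.0, 0.0, -1.0]]
contact_force: [-0.2, -0.4, 0.4]
width: 0.0499
grasp_force: 0.0
```

Converted, -0.0427 m is -0.6832, -0.0416 m is -0.6656, 10 degrees / 120 = 0.0833.

Call:
{"name": "creep_tool", "arguments": {"deltas": [[[0.05,-0.6832,-0.6656,-0.048,0],[0.05,-0.6832,-0.6656,-0.048,0],[0.05,0,0,0,0.0833],[0.05,0,0,0,0.0833],[0.05,0,0,0,0.0833]]]}}

```text
clock: 1.98
eef_pos: [0.5131, -0.0951, 0.2582]
orientation: [[-0.616, 0.788, -0.001], [0.788, 0.616, 0.0], [0.001, -0.001, -1.0]]
contact_force: [0.3, 0.2, 0.6]
width: 0.0499
grasp_force: 0.0
```

Call:
{"name": "creep_tool", "arguments": {"deltas": [[[0.05,0,0,0,0.0833],[0.05,0,0,0,0.0833],[0.05,0,0,0,0.0833],[0.05,0,0,0,0.0833],[0.05,0,0,0,0.08]]]}}

```text
clock: 2.6
eef_pos: [0.5132, -0.0947, 0.2583]
orientation: [[0.2, 0.98, -0.001], [0.98, -0.2, 0.0], [0.0, -0.001, -1.0]]
contact_force: [-0.0, -0.1, -0.3]
width: 0.0501
grasp_force: 0.0
```

```bash
python3 - <<'E'
from h import *
m=camera_model("wrist");im=read_camera("wrist");cv2.imwrite("pics/w1.png",im)
np.save("w1.npy",m,allow_pickle=True);R=cv2.Rodrigues(np.array(m["rvec"]))[0]; print(m["k1"],-R.T@np.array(m["tvec"]).ravel(),R)
E
```

```text
-0.06519789451516284 [ 0.52741271 -0.02099121  0.41985854] [[ 0.97986584 -0.19964625 -0.00207815]
 [-0.19144286 -0.94245657  0.27408985]
 [-0.05667957 -0.26817343 -0.96170184]]
```

View pics/w1.png

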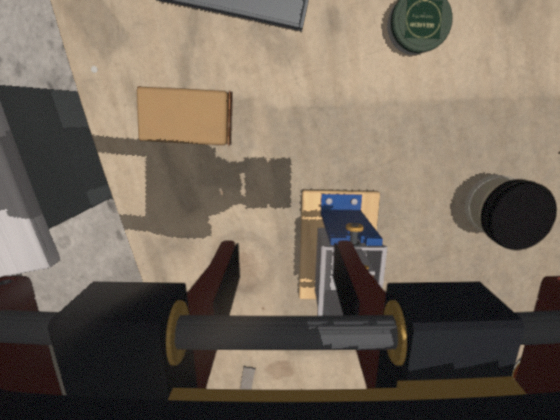

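The wrist view shows the stand at about (345,240), with the bar hidden behind the right finger. I'll move past it so that it shows clear.

Converted, -0.054 m is -0.864, 0.022 m is 0.352.

Call:
{"name": "creep_tool", "arguments": {"deltas": [[[0.05,-0.864,0.352,0,0],[0.05,-0.864,0.352,0,0],[0.05,-0.864,0.352,0,0],[0.05,0,0,0,0],[0.05,0,0,0,0]]]}}

```text
clock: 3.28
eef_pos: [0.5462, -0.266, 0.258]
orientation: [[0.193, 0.981, -0.001], [0.981, -0.193, 0.001], [0.001, -0.002, -1.0]]
contact_force: [-0.3, 1.1, -0.5]
width: 0.0502
grasp_force: 0.0
```

```bash
python3 - <<'E'
from h import *
m=camera_model("wrist");im=read_camera("wrist");cv2.imwrite("pics/w2.png",im)
np.save("w2.npy",m,allow_pickle=True)
k,c=blobs(im,(5,120,60),(18,255,255),(0,0,560,300),80)
for q in c[:4]:print(cv2.minAreaRect(q))
E
```

```text
((290.4277648925781, 127.96165466308594), (17.14124298095703, 98.26344299316406), 1.3971809148788452)
```

View pics/w2.png

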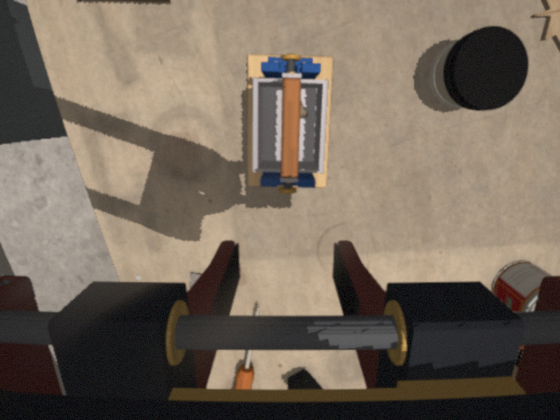

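The bar is fully visible at (290,128), with the brass heads at (291,57) and (290,188). I'll take a second wrist view from a shifted place to triangulate.

Converted, -0.05 m is -0.8, -0.02 m is -0.32.

Call:
{"name": "creep_tool", "arguments": {"deltas": [[[0.05,-0.32,-0.8,0,0],[0.05,0,-0.8,0,0],[0.05,0,0,0,0],[0.05,0,0,0,0]]], "quiet": true}}

```text
ok
```

```bash
python3 - <<'E'
from h import *
m=camera_model("wrist");im=read_camera("wrist");cv2.imwrite("pics/w3.png",im)
m2=np.load("w2.npy",allow_pickle=True).item();im2=cv2.imread("pics/w2.png")
ft=[]
for mm,i in((m2,im2),(m,im)):
    k,c=blobs(i,(5,120,60),(18,255,255),(0,0,560,240),80);r=cv2.minAreaRect(c[0]);print(r)
    p=cv2.boxPoints(r);p=p[np.argsort(p[:,1])];ft.append([p[:2].mean(0),p[2:].mean(0),r[0]])
P=[]
for a,b in zip(*ft):x,e=tri([(m2,a),(m,b)]);P.append(x);print(x.round(4),np.round(e,4))
for mm,f in((m2,ft[0]),(m,ft[1])):
    q=plane(mm,f,.163);print(q.round(4),np.linalg.norm(q[0]-q[1]))
d=P[0]-P[1];print("len",np.linalg.norm(d),"yaw of y",np.degrees(np.arctan2(-d[0],d[1])))
o=env.get_obs();R=np.array(o["orientation"]);print(o["eef_pos"],R.round(4))
# brass heads in w2
h,c=blobs(im2,(16,120,60),(30,255,255),(260,40,320,200),5)
for q in c:print("brass",cv2.minAreaRect(q)[:2],plane(m2,[cv2.minAreaRect(q)[0]],.1))
E
```

```text
((290.4277648925781, 127.96165466308594), (17.14124298095703, 98.26344299316406), 1.3971809148788452)
((415.2174987792969, 101.94817352294922), (23.268695831298828, 100.86921691894531), 6.581944942474365)
[ 0.5687 -0.1669  0.1528] [0.0006 0.0006]
[ 0.5523 -0.2414  0.151 ] [0.0005 0.0005]
[ 0.5608 -0.2029  0.1515] [0.0005 0.0005]
[[ 0.5684 -0.1684  0.163 ]
 [ 0.5527 -0.2397  0.163 ]
 [ 0.5608 -0.2029  0.163 ]] 0.07298823615516695
[[ 0.5645 -0.1673  0.163 ]
 [ 0.5482 -0.2387  0.163 ]
 [ 0.5564 -0.2019  0.163 ]] 0.07323969456075308
len 0.07628524658557825 yaw of y -12.368240650368385
[ 0.44614912 -0.26643378  0.25926525] [[ 1.925e-01  9.813e-01  1.700e-03]
 [ 9.813e-01 -1.925e-01 -9.000e-04]
 [-6.000e-04  1.800e-03 -1.000e+00]]
brass ((290.5, 56.5), (5.0, 17.0)) [[ 0.57303706 -0.14351754  0.1       ]]
brass ((287.0, 190.0), (6.0, 16.0)) [[ 0.54625284 -0.26361287  0.1       ]]
```

The bar's centre is at (0.5605, -0.2033, ~0.152), its length is 76 mm, and its yaw is -12.3°. The brass heads give the same centre within 1 mm, and the height matches the expected 0.153.

Converted, 0.0334 m is 0.5344, 0.028 m is 0.448, 1.3 degrees / 120 = 0.0108.

Call:
{"name": "creep_tool", "arguments": {"deltas": [[[0.05,0.448,0.5344,0,0.0108],[0.05,0.448,0.5344,0,0],[0.05,0.448,0.5344,0,0],[0.05,0,0,0,0],[0.05,0,0,0,0]]]}}

```text
clock: 4.5
eef_pos: [0.5608, -0.2052, 0.2582]
orientation: [[0.215, 0.977, -0.001], [0.977, -0.215, -0.0], [-0.0, -0.001, -1.0]]
contact_force: [-1.1, -0.0, -0.8]
width: 0.0501
grasp_force: 0.0
```

```bash
python3 - <<'E'
from h import *
o=env.get_obs();R=np.array(o["orientation"]);print((R.T@(np.array([.5605,-.2033,.134])-o["eef_pos"])).round(4),o["contact_force"])
E
```

```text
[ 0.0019 -0.0006  0.1242] [-1.07117168 -0.02406207 -0.79037018]
```

Converted, 0.04 m is 0.64, 0.03 m is 0.48.

Call:
{"name": "creep_tool", "arguments": {"deltas": [[[0.05,0.032,0,0.64,0],[0.05,0,0,0.64,0],[0.05,0,0,0.48,0],[0.05,0,0,0.224,0],[0.05,0,0,0,0]]]}}

```text
clock: 5.12
eef_pos: [0.5601, -0.2038, 0.1343]
orientation: [[0.217, 0.976, -0.001], [0.976, -0.217, 0.0], [0.0, -0.001, -1.0]]
contact_force: [-0.0, 0.3, 0.5]
width: 0.0499
grasp_force: 0.0
```

Call:
{"name": "creep_tool", "arguments": {"deltas": [[[0.024,0,0,0,0],[0.024,0,0,0,0],[0.024,0,0,0,0]]], "force": 15}}

```text
clock: 5.5
eef_pos: [0.5614, -0.2038, 0.1356]
orientation: [[0.216, 0.976, 0.001], [0.976, -0.216, -0.001], [-0.0, 0.002, -1.0]]
contact_force: [-0.1, -0.3, 0.7]
width: 0.025
grasp_force: 0.0
```

```bash
python3 - <<'E'
from h import *
im=read_camera("wrist");cv2.imwrite("pics/w4.png",im[180:420,100:460])
E
```

```text
(no output)
```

View pics/w4.png

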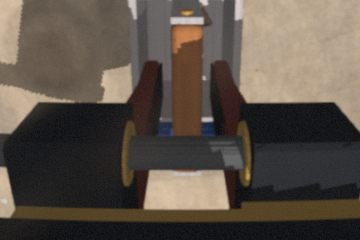

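The bar at crop x=172–203 lies between the finger tips at about 160 and 213, so it's centred within about 1 mm. I'll close now.

Call:
{"name": "creep_tool", "arguments": {"deltas": [[[0.016,0,0,0,0],[0.01,0,0,0,0],[0.01,0,0,0,0],[0.008,0,0,0,0]]], "force": 15}}

```text
clock: 6.05
eef_pos: [0.561, -0.2036, 0.1348]
orientation: [[0.216, 0.976, 0.0], [0.976, -0.216, -0.0], [-0.0, 0.0, -1.0]]
contact_force: [-0.6, -0.0, 1.1]
width: 0.0141
grasp_force: 15.0
```

Call:
{"name": "creep_tool", "arguments": {"deltas": [[[0.005,0,0,0,0],[0.005,0,0,0,0]]], "force": 30}}

```text
clock: 6.3
eef_pos: [0.561, -0.2036, 0.1348]
orientation: [[0.216, 0.976, 0.0], [0.976, -0.216, -0.0], [-0.0, 0.0, -1.0]]
contact_force: [0.3, 0.1, 1.0]
width: 0.0141
grasp_force: 30.0
```

Gripped at 14.1 mm with no side force, so I'll lift slowly.

Converted, -0.005 m is -0.08.

Call:
{"name": "creep_tool", "arguments": {"deltas": [[[0.005,0,0,-0.08,0],[0.005,0,0,-0.08,0],[0.005,0,0,-0.08,0],[0.005,0,0,-0.08,0],[0.005,0,0,-0.08,0]]]}}

```text
clock: 6.92
eef_pos: [0.5608, -0.2036, 0.1601]
orientation: [[0.216, 0.976, 0.0], [0.976, -0.216, -0.0], [-0.0, 0.0, -1.0]]
contact_force: [0.3, 0.1, -3.6]
width: 0.0138
grasp_force: 30.0
```

Call:
{"name": "creep_tool", "arguments": {"deltas": [[[0.005,0,0,-0.096,0],[0.005,0,0,-0.16,0],[0.005,0,0,-0.24,0],[0.005,0,0,-0.24,0],[0.005,0,0,-0.24,0]]]}}

```text
clock: 7.55
eef_pos: [0.561, -0.2037, 0.2221]
orientation: [[0.216, 0.976, 0.001], [0.976, -0.216, -0.0], [-0.0, 0.001, -1.0]]
contact_force: [0.2, 0.7, -3.3]
width: 0.0137
grasp_force: 30.0
```

Call:
{"name": "creep_tool", "arguments": {"deltas": [[[0.005,0,0,-0.16,0],[0.005,0,0,-0.08,0],[0.005,0,0,0,0]]]}}

```text
clock: 7.92
eef_pos: [0.5609, -0.2036, 0.2359]
orientation: [[0.216, 0.976, 0.0], [0.976, -0.216, -0.0], [-0.0, 0.0, -1.0]]
contact_force: [-0.5, 0.4, -3.7]
width: 0.0136
grasp_force: 30.0
```

```bash
python3 - <<'E'
from h import *
S=read_camera("scene");T=read_camera("top");cv2.imwrite("pics/s5.png",S);cv2.imwrite("pics/t5.png",T)
cv2.imwrite("pics/c5.png",np.hstack([cv2.resize(S[180:310,285:415],(400,400)),cv2.resize(T[185:285,315:415],(400,400))]))
# tray corners in both views
import h
t=[]
for n,bx,f in(("scene",(155,180,260,255),"pics/scene0.png"),("top",(165,205,262,305),"pics/top0.png")):
    c=blobs(cv2.imread(f),(0,0,30),(180,32,135),bx)[1][0]
    q=cv2.minEnclosingTriangle(c); a=cv2.approxPolyDP(cv2.convexHull(c),5,True).reshape(-1,2);print(n,a.tolist());m=camera_model(n);print(plane(m,a,.016).round(3).tolist())
E
```

```text
scene [[222, 184], [249, 224], [190, 251], [166, 209]]
[[0.62, 0.201, 0.016], [0.553, 0.061, 0.016], [0.406, 0.13, 0.016], [0.471, 0.266, 0.016]]
top [[200, 212], [252, 234], [226, 295], [172, 273]]
[[0.618, 0.203, 0.016], [0.559, 0.074, 0.016], [0.413, 0.138, 0.016], [0.468, 0.269, 0.016]]
```

View pics/c5.png

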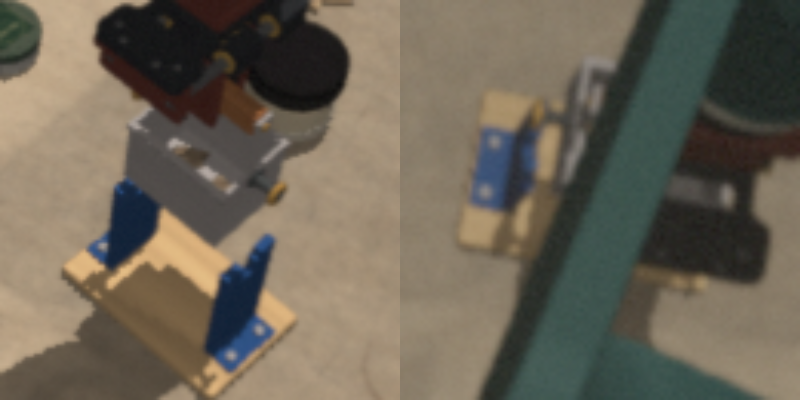

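Both chips are inside, the bucket is upright and free, and the stand is in place. The tray centre from the two views is (0.5125,0.1645) and (0.5145,0.171), so I'll carry it smoothly over there.

Converted, 0.0393 m is 0.6288, 0.0294 m is 0.4704.

Call:
{"name": "creep_tool", "arguments": {"deltas": [[[0.005,0.1568,-0.056,0,0],[0.005,0.3136,-0.112,0,0],[0.005,0.4704,-0.1696,0,0],[0.005,0.6288,-0.2256,0,0],[0.005,0.6288,-0.2256,0,0]]]}}

```text
clock: 8.65
eef_pos: [0.5415, -0.0562, 0.2355]
orientation: [[0.216, 0.976, -0.0], [0.976, -0.216, 0.001], [0.001, -0.001, -1.0]]
contact_force: [-0.1, 0.2, -3.0]
width: 0.0139
grasp_force: 30.0
```

Call:
{"name": "creep_tool", "arguments": {"deltas": [[[0.005,0.6288,-0.2256,0,0],[0.005,0.6288,-0.2256,0,0],[0.005,0.6288,-0.2256,0,0],[0.005,0.6288,-0.2256,0,0],[0.005,0.4704,-0.1696,0,0]]]}}

```text
clock: 9.28
eef_pos: [0.5157, 0.1407, 0.2356]
orientation: [[0.215, 0.977, -0.001], [0.977, -0.215, 0.001], [0.0, -0.001, -1.0]]
contact_force: [-0.2, -0.9, -3.4]
width: 0.0136
grasp_force: 30.0
```

Call:
{"name": "creep_tool", "arguments": {"deltas": [[[0.005,0.3136,-0.112,0,0],[0.005,0.1568,-0.056,0,0],[0.005,0,0,0,0],[0.005,0,0,0,0]]]}}

```text
clock: 9.78
eef_pos: [0.5133, 0.1683, 0.2356]
orientation: [[0.216, 0.976, -0.0], [0.976, -0.216, -0.001], [-0.001, -0.0, -1.0]]
contact_force: [0.5, 0.0, -1.9]
width: 0.0141
grasp_force: 30.0
```

```bash
python3 - <<'E'
from h import *
S=read_camera("scene");W=read_camera("wrist")
cv2.imwrite("pics/c6.png",np.hstack([cv2.resize(S[120:270,140:290],(400,400)),cv2.resize(W,(400,400))]))
E
```

```text
(no output)
```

View pics/c6.png

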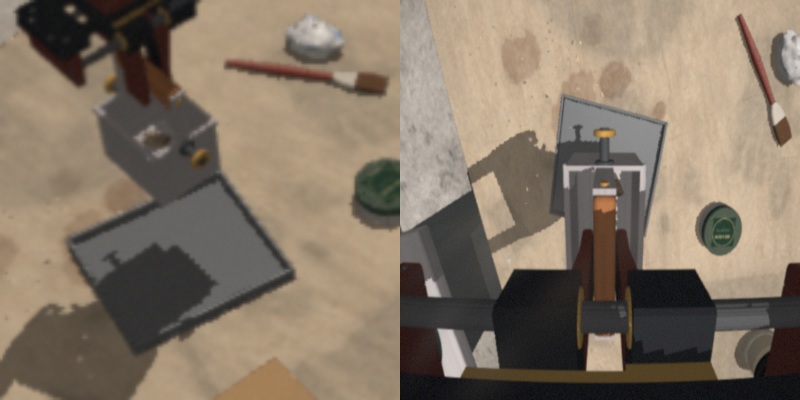

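The bucket is over the tray, level, with at least one chip visible. Contact should come at TCP z≈0.091, so I'll lower it in stages.

Converted, 0.035 m is 0.56, 0.025 m is 0.4.

Call:
{"name": "creep_tool", "arguments": {"deltas": [[[0.005,0,0,0.32,0],[0.005,0,0,0.56,0],[0.005,0,0,0.56,0],[0.005,0,0,0.4,0],[0.005,0,0,0.192,0]]]}}

```text
clock: 10.5
eef_pos: [0.5129, 0.168, 0.1073]
orientation: [[0.217, 0.976, -0.002], [0.976, -0.217, -0.001], [-0.001, -0.002, -1.0]]
contact_force: [-0.7, -0.1, -2.1]
width: 0.0136
grasp_force: 30.0
```

Call:
{"name": "creep_tool", "arguments": {"deltas": [[[0.005,0,0,0.08,0],[0.005,0,0,0.064,0],[0.005,0,0,0.048,0],[0.005,0,0,0.032,0],[0.005,0,0,0.016,0]]]}}

```text
clock: 11.12
eef_pos: [0.5136, 0.1689, 0.0938]
orientation: [[0.216, 0.976, 0.0], [0.976, -0.216, -0.0], [0.0, 0.0, -1.0]]
contact_force: [-0.2, -0.1, -3.0]
width: 0.0141
grasp_force: 30.0
```

Converted, 0.001 m is 0.016.

Call:
{"name": "creep_tool", "arguments": {"deltas": [[[0.005,0,0,0.016,0],[0.005,0,0,0.016,0]]]}}

```text
clock: 11.38
eef_pos: [0.5135, 0.1689, 0.0917]
orientation: [[0.216, 0.976, 0.0], [0.976, -0.216, -0.0], [-0.0, 0.0, -1.0]]
contact_force: [-0.3, -0.5, -4.0]
width: 0.014
grasp_force: 30.0
```

Call:
{"name": "creep_tool", "arguments": {"deltas": [[[0.005,0,0,0.016,0],[0.005,0,0,0,0]]]}}

```text
clock: 11.62
eef_pos: [0.5135, 0.1688, 0.0909]
orientation: [[0.216, 0.976, 0.0], [0.976, -0.216, -0.0], [-0.0, 0.0, -1.0]]
contact_force: [-1.6, -1.1, 0.9]
width: 0.0133
grasp_force: 30.0
```

Contact at 0.091 as expected: the force is now +0.9 N. I'll settle it 0.5 mm more, release slowly and retreat.

Converted, 0.0005 m is 0.008.

Call:
{"name": "creep_tool", "arguments": {"deltas": [[[0.005,0,0,0.008,0],[0.005,0,0,0,0]]], "force": 5}}

```text
clock: 11.88
eef_pos: [0.5135, 0.1689, 0.0908]
orientation: [[0.216, 0.976, 0.0], [0.976, -0.216, 0.0], [0.0, 0.0, -1.0]]
contact_force: [-2.0, -0.5, 5.4]
width: 0.0139
grasp_force: 5.0
```

Call:
{"name": "creep_tool", "arguments": {"deltas": [[[0.018,0,0,0,0],[0.03,0,0,0,0],[0.04,0,0,0,0],[0.04,0,0,0,0],[0.04,0,0,0,0]]]}}

```text
clock: 12.5
eef_pos: [0.5135, 0.1688, 0.0901]
orientation: [[0.216, 0.976, -0.0], [0.976, -0.216, -0.0], [-0.0, -0.0, -1.0]]
contact_force: [0.1, -0.4, -0.1]
width: 0.04
grasp_force: 0.0
```

Call:
{"name": "creep_tool", "arguments": {"deltas": [[[0.04,0,0,-0.16,0],[0.04,0,0,-0.48,0],[0.04,0,0,-0.8,0],[0.04,0,0,-0.8,0],[0.04,0,0,0,0]]]}}

```text
clock: 13.12
eef_pos: [0.5166, 0.1695, 0.2351]
orientation: [[0.216, 0.976, 0.009], [0.976, -0.216, 0.002], [0.004, 0.009, -1.0]]
contact_force: [0.5, -0.0, 0.5]
width: 0.0402
grasp_force: 0.0
```

Call:
{"name": "creep_tool", "arguments": {"deltas": [[[0.04,-0.8,0,0,0],[0.04,-0.8,0,0,0],[0.04,-0.8,0,0,0],[0.04,0,0,0,0]]]}}

```text
clock: 13.62
eef_pos: [0.4796, 0.0199, 0.2296]
orientation: [[0.22, 0.975, -0.002], [0.975, -0.22, -0.001], [-0.001, -0.002, -1.0]]
contact_force: [0.2, -0.0, -0.2]
width: 0.0402
grasp_force: 0.0
```

```bash
python3 - <<'E'
from h import *
S=read_camera("scene");W=read_camera("wrist")
cv2.imwrite("pics/c7.png",np.hstack([cv2.resize(S[140:310,150:390],(480,340)),cv2.resize(W[:320],(320,183)) if 0 else cv2.resize(W[:320,100:420],(320,340))]))
E
```

```text
(no output)
```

View pics/c7.png

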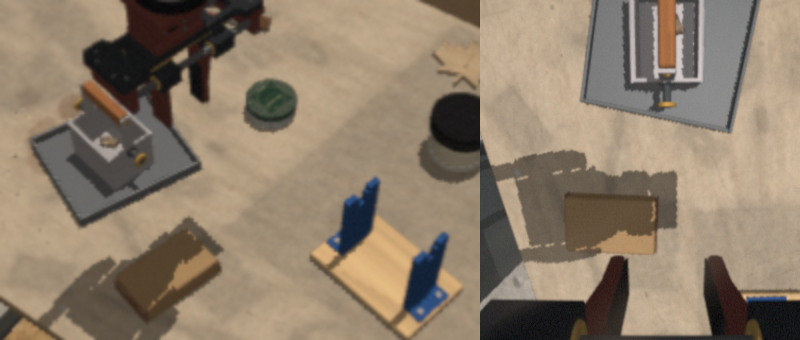

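The bucket stands upright on the tray floor, with chips visible. The stand and the other things are where they were, and the gripper is clear, so I'll hand the job in.

```bash
python3 -c "
from bench import env, read_camera, camera_model, close_job
print(close_job())"
```

```text
the job is handed in; nothing more can be done
None
```

The bucket was lifted straight out of the slots and set down upright on the drip tray floor with its chips inside; the stand and the other items look unmoved, and the job is handed in (no verdict was returned).

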